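# Set the lobby vases back on their stands

## Robot

A 6-joint arm with a two-finger parallel gripper is mounted at the origin on the work surface. World frame = base frame: x ahead of the robot, y to its left, z up, the work surface at z = 0. Lengths are in mm, angles in rad, forces in N, time in s.
With the tool pointing down it reaches from about 275 to 825 mm from the base axis. Payload 5.2 kg.
Tool frame: the origin (TCP) lies at the very end of the fingers, on their centre line; the grasp point (between the pads) lies 19 mm behind it; z points along the fingers, y is the line along which they close (so a half turn about z gives the same grasp; the last joint's range is limited). The gripper opens to 93 mm and grips with 3 to 60 N. Pads are 15 mm wide; open, the fingers measure 128 mm over their backs; the gripper's body (75 mm by 188 mm) begins 65 mm behind the grasp point.
Start: joints at [-1.47, 0.259, 1.535, -0, 1.348, -0.203], TCP at [164.553, -524.812, 218.653] pointing down, gripper open.
Joint ranges: [-3.14, 3.14], [-0.91, 2.08], [0.19, 2.58], [-1.22, 4.36], [0.22, 2.71], [-3.12, 3.12]. Speed limits (rad/s): [2.57, 2.57, 3.14, 3.14, 3.14, 3.14].

## Interface

Orientations are given as [roll, pitch, yaw] about the fixed x, y, z axes, in that order (R = Rz(yaw) Ry(pitch) Rx(roll)).
In Python, from bench import robot gives the robot as it stands. The module is installed in compiled form; this text tells all that it offers. Calls block until the motion is done:
- robot.move_ptp(position, orientation): joint-space move of the TCP to a pose.
- robot.move_linear(position, ori=None, speed=150, f_stop=None): straight line of the TCP; ori=None keeps the orientation; speed is the mean speed in mm/s. With f_stop (N) it stops when the force on the tool has changed by that much, and returns True; else False.
- robot.move_j(angles): joint-space move.
- robot.move_gripper(opening): opening from 0.0 (shut) to 1.0 (fully open); the grip force is fixed at half the most; returns when the fingers have stopped.
- robot.sleep(seconds).
- robot.inverse_kinematics(position, orientation): joint angles nearest the present ones, or None.
- robot.get_image(name): name is "scene" or "top" or "wrist"; returns a dict with "img" (480x640x3 uint8, blue, green, red), "fovy" (degrees; the focal length in pixels is half the picture's height over the tangent of half this angle, whatever the lens; pixels are square), "cx", "cy" (the principal point, pixels), "eye" and "orientation" of the camera in the world. Camera axes: x right, y down, z forward; pixel columns grow to the right and rows downward; lengths in mm; the calibration is good to about 2 mm. The wrist camera is an equidistant fisheye: a pixel r from the principal point sees the ray r / f radians off the axis. A picture is of the moment at which its call begins. There is no depth.
A pose or a line that the arm cannot do raises robot.MotionError and nothing moves.
- robot.hand_in(): hands the job in; it is judged then, once.
Readings, each from a call of its own:
- robot.current_t(): time.
- robot.current_qpos(): joint angles.
- robot.current_joint_vel(): joint speeds.
- robot.current_joint_efforts(): joint torques, N m.
- robot.current_tcp_pos(): TCP position.
- robot.current_eef_rot(): TCP orientation.
- robot.current_contact_force(): force on the tool from outside, world axes, zero at the start.
- robot.current_ft_torque(): the same for the moment, N m.
- robot.current_gripper_width(): opening from 0.0 (shut) to 1.0 (fully open).
- robot.current_finger_force(): force on a finger pad.
Only numpy, scipy, OpenCV 4.12 (cv2) and the standard library are available. Lean on these libraries where they do the work, as an engineer would, in place of code of your own. Each camera call takes 0.05 s, during which the arm holds its last target. There are 200 camera calls.

## Task

The lobby vases have been taken down for dusting and stand about on the reception counter. Put each of the four porcelain vases back, upright, on its own wooden stand - the one whose recess matches its foot in shape and size - with the whole foot down flat inside the recess. They are fragile: set them down rather than drop them, do not tip any over, and leave the desk bell and the room key where they are.

Things in the scene. Friction and masses are not known exactly. Their poses are not given: they have to be found in the camera images.
- baluster_vase: Loose white porcelain vase with thin blue bands, standing upright on the counter; origin at the centre of the foot's underside, z up. Round foot 80 mm across, 152 mm tall, belly 104 mm across at 68 to 82 mm height; straight round neck 48 mm across from 112 mm to the mouth at 152 mm. About 0.5 kg.
- bud_vase: Loose white porcelain vase with thin blue bands, standing upright on the counter; origin at the centre of the foot's underside, z up. The smallest: round foot 44 mm across, 128 mm tall, belly 64 mm across at 46 mm height; straight round neck 28 mm across from 86 mm to the mouth at 128 mm. About 0.22 kg.
- square_vase: Loose white porcelain vase with thin blue bands, standing upright on the counter; origin at the centre of the foot's underside, z up. Square body and foot, 60 by 60 mm, sides along x and y, body up to 98 mm; straight round neck 44 mm across from 101 mm to the mouth at 142 mm. About 0.45 kg.
- flask_vase: Loose white porcelain vase with thin blue bands, standing upright on the counter; origin at the centre of the foot's underside, z up. Flat, disc-shaped moon flask on an oblong foot 88 mm long (along x) by 40 mm (along y); the upright disc is 98 mm across and 38 mm thick (along y), its top at 114 mm; straight round neck 30 mm across from 118 mm to the mouth at 160 mm. About 0.4 kg.
- large_round_stand: Low wooden vase stand, lip and four bun feet of light wood, recess lined with grey felt; fixed to the counter. Origin on the counter under its centre; recess floor 20 mm and lip top 28 mm above the counter, lip 9 mm thick. Round recess 96 mm across.
- small_round_stand: Low wooden vase stand, lip and four bun feet of light wood, recess lined with grey felt; fixed to the counter. Origin on the counter under its centre; recess floor 20 mm and lip top 28 mm above the counter, lip 9 mm thick. Round recess 60 mm across.
- square_stand: Low wooden vase stand, lip and four bun feet of light wood, recess lined with grey felt; fixed to the counter. Origin on the counter under its centre; recess floor 20 mm and lip top 28 mm above the counter, lip 9 mm thick. Square recess 76 by 76 mm, sides along x and y.
- oblong_stand: Low wooden vase stand, lip and four bun feet of light wood, recess lined with grey felt; fixed to the counter. Origin on the counter under its centre; recess floor 20 mm and lip top 28 mm above the counter, lip 9 mm thick. Oblong recess 104 mm long (along x) by 56 mm (along y).
- desk_bell: Bystander: brass desk bell on a black base, 74 mm across, 58 mm tall, loose; origin at the centre of its underside.
- room_key: Bystander: room key on a pear-shaped brass fob, lying along x, 29 mm wide and high, from -68 mm (fob) to +69 mm (key) along x about the origin, which is on the counter; loose.
Things that resemble listed ones, but are neither listed nor needed, are in the scene too. What is shaped like the square_vase but green or purple is not meant.

How it is judged (in metres and radians):
At the end, for the whole second after the job is handed in: Each vase stands still and released in its own stand (bud: small round, baluster: large round, square: square, flask: oblong): centre within 13 mm of the stand's, underside on the recess floor (17 to 23.5 mm above the counter), upright within 0.06 rad (horizontal distance between baluster_vase and large_round_stand below 0.013 m and z of baluster_vase in the frame of large_round_stand between 0.017 and 0.0235 m and angle between each of baluster_vase, bud_vase, square_vase, flask_vase's own z axis and vertical below 0.06 rad and linear speed of each of baluster_vase, bud_vase, square_vase, flask_vase below 0.02 m/s and angular speed of each of baluster_vase, bud_vase, square_vase, flask_vase below 0.1 rad/s and contact force between baluster_vase and large_round_stand above 0.5 N and horizontal distance between bud_vase and small_round_stand below 0.013 m and z of bud_vase in the frame of small_round_stand between 0.017 and 0.0235 m and contact force between bud_vase and small_round_stand above 0.5 N and horizontal distance between square_vase and square_stand below 0.013 m and z of square_vase in the frame of square_stand between 0.017 and 0.0235 m and contact force between square_vase and square_stand above 0.5 N and horizontal distance between flask_vase and oblong_stand below 0.013 m and z of flask_vase in the frame of oblong_stand between 0.017 and 0.0235 m and contact force between flask_vase and oblong_stand above 0.5 N); the robot touches nothing.
It fails at once if a vase is tipped over (leans more than 0.6 rad) (angle between any of baluster_vase, bud_vase, square_vase, flask_vase's own z axis and vertical above 0.6 rad).
It fails at once if a vase is dropped: it touches nothing while its foot is more than 25 mm above the recess floor (45 mm above the counter) ((height (world z) of baluster_vase above 0.045 m and contact force between baluster_vase and anything else below 0.02 N) or (height (world z) of bud_vase above 0.045 m and contact force between bud_vase and anything else below 0.02 N) or (height (world z) of square_vase above 0.045 m and contact force between square_vase and anything else below 0.02 N) or (height (world z) of flask_vase above 0.045 m and contact force between flask_vase and anything else below 0.02 N)).
It fails at once if the desk bell or the room key is moved by more than 20 mm (distance of any of desk_bell, room_key from where it was at the start of the episode above 0.02 m).
It also fails if it takes over 99 s, if anything falls off the work surface, if the arm or the gripper's body presses on something with over 40 N, if the wrist force passes 120 N, or if a joint passes its speed limit or range.

## Working session

There is one attempt and no reset: what is moved stays moved. The work goes in short steps, each a Python script; the robot and the scene stay as the last script left them, time stands still between calls to the robot, and variables do not carry over. Pictures are saved under pics/ and viewed, at most 14 in all, crops included, and the job is handed in when it is done.

```bash
mkdir -p pics; python3 - <<'E'
from bench import robot
import cv2
for n in ("top","scene"):
    d=robot.get_image(n); cv2.imwrite(f"pics/{n}0.png",d["img"]); print(n,d["fovy"],d["cx"],d["cy"],d["eye"],d["orientation"])
E
```

```text
top 53.43472760652771 317.2732089407479 235.96717360731745 [ 499.03991118    9.22552031 1140.42722803] [-3.11201684 -0.01759165 -1.59549491]
scene 56.51380340607019 323.84840157623825 234.61768045867666 [1117.93933656  641.46938678  705.96495169] [-2.23649907 -0.01595398  2.40153925]
```

View pics/top0.png

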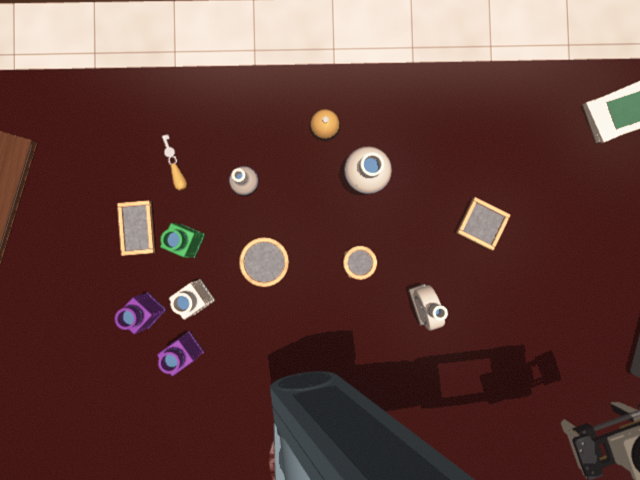

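View pics/scene0.png

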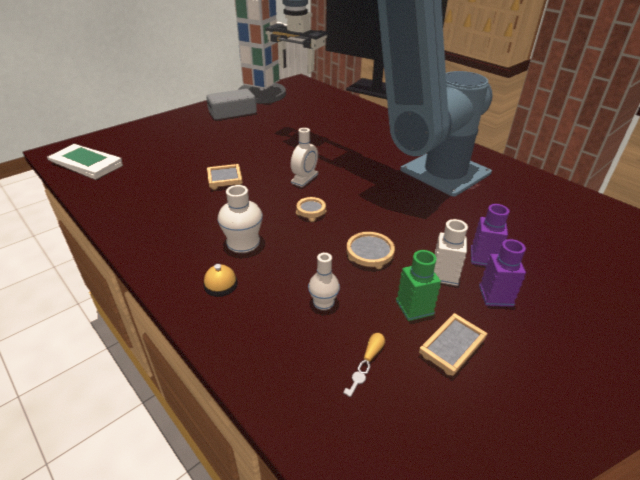

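The four white vases stand at about: bud (243,180), baluster (368,170), square (190,300), flask (430,308). The stands are oblong (136,228), large round (264,262), small round (360,263) and square (484,223). I'll measure these next.

```bash
cat > h.py <<'E'
from bench import robot
import numpy as np, cv2
from scipy.spatial.transform import Rotation as R
def proj(d,p,fish=False):
    p=np.atleast_2d(p).astype(float); c=R.from_euler('xyz',d["orientation"]).inv().apply(p-np.array(d["eye"]))
    f=240/np.tan(np.radians(d["fovy"]/2))
    r=np.hypot(c[:,0],c[:,1]); k=f*np.arctan2(r,c[:,2])/np.maximum(r,1e-9) if fish else f/c[:,2]
    return np.stack([d["cx"]+k*c[:,0],d["cy"]+k*c[:,1]],1)
def ray(d,px,z,fish=False):
    px=np.atleast_2d(px).astype(float); f=240/np.tan(np.radians(d["fovy"]/2)); uv=(px-[d["cx"],d["cy"]])/f
    if fish:
        t=np.linalg.norm(uv,axis=1,keepdims=True); v=np.hstack([uv/np.maximum(t,1e-9)*np.sin(t),np.cos(t)])
    else: v=np.hstack([uv,np.ones((len(uv),1))])
    v=R.from_euler('xyz',d["orientation"]).apply(v); e=np.array(d["eye"])
    return (e+v*((z-e[2])/v[:,2:]))[:,:2]
E
python3 - <<'E'
from h import *
im=cv2.imread("pics/top0.png")
from bench import robot
d=robot.get_image("top"); im=d["img"]
hsv=cv2.cvtColor(im,cv2.COLOR_BGR2HSV)
m=cv2.inRange(hsv,(8,70,120),(28,255,255)); m[:195]=0
cs,h=cv2.findContours(m,cv2.RETR_CCOMP,cv2.CHAIN_APPROX_NONE)
for i,c in enumerate(cs):
    if h[0][i][3]>=0 and cv2.contourArea(c)>300:
        w=ray(d,c[:,0],28); r=cv2.minAreaRect(w.astype(np.float32)); print("stand",np.round(c[:,0].mean(0)),np.round(r[0],1),np.round(r[1],1),round(r[2],1))
cr=[(130,255),(365,265),(325,125),(200,145)]
t=[cv2.resize(im[y:y+75,x:x+100],(400,300),interpolation=cv2.INTER_CUBIC) for x,y in cr]
cv2.imwrite("pics/crops.png",np.vstack([np.hstack(t[:2]),np.hstack(t[2:])]))
E
```

```text
stand [360. 262.] [ 467.2 -108.2] [58.5 58.3] 88.5
stand [264. 262.] [474.6 114.8] [93.8 95.1] 43.6
stand [135. 228.] [561.3 410.8] [106.8  57.9] 3.5
stand [483. 223.] [ 551.4 -402.6] [77.5 77.3] 62.1
```

View pics/crops.png

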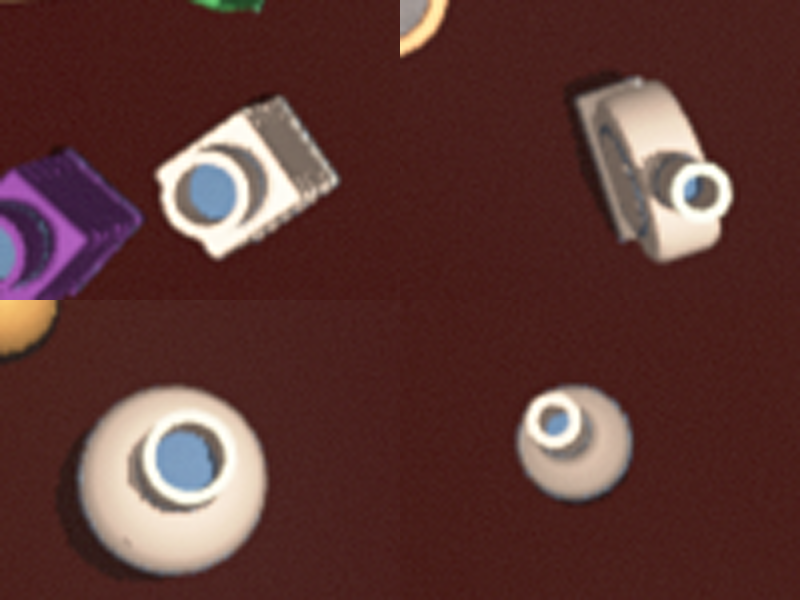

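```bash
cat > plan.py <<'E'
from h import *
# vase: mouth xy, yaw ; stand xy,yaw ; height, symmetry, tcp height above foot for grasp
def ang(v): return np.degrees(np.arctan2(v[1],v[0]))
def down(y): return [np.pi,0,(y+np.pi)%(2*np.pi)-np.pi]
E
python3 - <<'E'
from plan import *
d=robot.get_image("top")
for n,p,z in [("square",(182.1,302.9),142),("flask",(439.9,312.4),160),("baluster",(371.6,163.9),152),("bud",(238.1,174.9),128)]:
    print(n,ray(d,p,z)[0].round(1))
def c(x,y,u,v): return (x+(u+.5)/4-.5,y+(v+.5)/4-.5)
def a(p,q,z):
    w=ray(d,[p,q],z); return ang(w[1]-w[0])
print("sq base",a(c(130,255,278,97),c(130,255,338,183),0),"top",a(c(130,255,160,178),c(130,255,218,255),98))
print("flask foot",a(c(365,265,178,90),c(365,265,222,240),0))
# joint6 survey
for n,p in [("square",(0,0)),]: pass
for xy in [(467,-108),(475,115),(561,411),(551,-403),ray(d,(182.1,302.9),142)[0],ray(d,(439.9,312.4),160)[0],ray(d,(371.6,163.9),152)[0],ray(d,(238.1,174.9),128)[0]]:
    row=[]
    for y in range(-180,180,30):
        q=robot.inverse_kinematics([*xy,320],down(np.radians(y))); row.append(None if q is None else round(float(q[5]),1))
    print(np.round(xy),row)
E
```

```text
square [395.9 275. ]
flask [ 364.3 -257. ]
baluster [ 675.6 -126. ]
bud [662.5 155.8]
sq base -146.30492427798083 top -144.18141913276907
flask foot -165.27742297943357
[ 467 -108] [-2.0, -2.6, -3.1, 2.7, 2.2, 1.6, 1.1, 0.6, 0.1, -0.5, -1.0, -1.5]
[475 115] [-1.6, -2.1, -2.6, None, 2.6, 2.1, 1.6, 1.1, 0.5, 0.0, -0.5, -1.0]
[561 411] [-1.1, -1.6, -2.1, -2.7, 3.1, 2.6, 2.0, 1.5, 1.0, 0.5, -0.1, -0.6]
[ 551 -403] [-2.4, -2.9, 2.9, 2.3, 1.8, 1.3, 0.8, 0.3, -0.3, -0.8, -1.3, -1.8]
[396. 275.] [-1.2, -1.7, -2.2, -2.8, 3.0, 2.5, 1.9, 1.4, 0.9, 0.4, -0.1, -0.7]
[ 364. -257.] [-2.4, -3.0, 2.8, 2.3, 1.8, 1.2, 0.7, 0.2, -0.3, -0.9, -1.4, -1.9]
[ 676. -126.] [-1.9, -2.4, -3.0, 2.8, 2.3, 1.7, 1.2, 0.7, 0.2, -0.3, -0.9, -1.4]
[662. 156.] [-1.5, -2.0, -2.6, -3.1, 2.7, 2.2, 1.6, 1.1, 0.6, 0.1, -0.5, -1.0]
```

```bash
python3 - <<'E'
from plan import *
robot.move_ptp([364.3,-257,320],down(np.radians(60)))
d=robot.get_image("wrist"); cv2.imwrite("pics/w_flask.png",d["img"]); print(d["fovy"],d["cx"],d["cy"],d["eye"],d["orientation"],robot.current_t())
im=d["img"].copy()
for p in [(364.3,-257,160),(467.2,-108.2,28),(364.3,-257,0)]:
    cv2.drawMarker(im,tuple(int(v) for v in proj(d,p,True)[0].round()),(0,0,255),0,12)
u=np.radians(14.7);A=np.array([np.cos(u),np.sin(u)]);B=np.array([-A[1],A[0]])
f=[[364.3,-257]+a*44*A+b*20*B for a,b in[(1,1),(1,-1),(-1,-1),(-1,1)]]
cv2.polylines(im,[proj(d,[[*q,0] for q in f],True).round().astype(int)],True,(0,255,0),1)
cv2.imwrite("pics/w_flask_o.png",im)
E
```

```text
65.70646984690485 320.0447117119591 242.93601393556258 [ 401.81112994 -193.95047018  486.0853813 ] [ 2.87332027e+00  5.46720989e-04 -5.24451907e-01] 1.5667
```

View pics/w_flask_o.png

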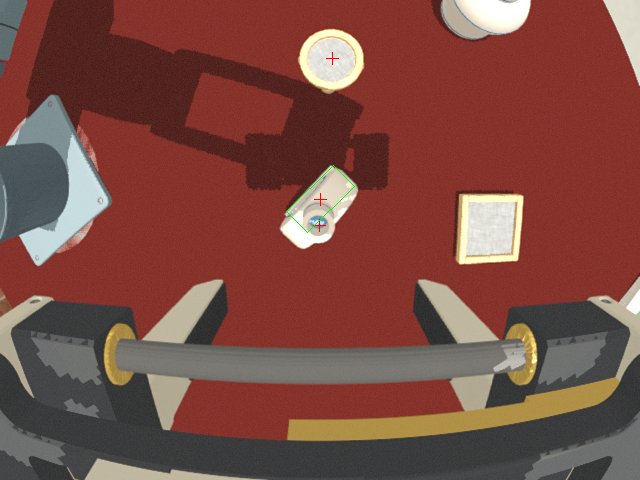

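The wrist view confirms the estimates: flask mouth at (319,223), foot outline matching, small round stand at (332,58). Next I'll move the flask.

```bash
cat >> plan.py <<'E'
def pick(xy,yaw,g):
    p=robot.current_tcp_pos()
    if np.hypot(p[0]-xy[0],p[1]-xy[1])>30 or p[2]<g+90: robot.move_ptp([*xy,g+100],down(np.radians(yaw)))
    robot.move_linear([*xy,g],down(np.radians(yaw)),speed=120)
    robot.move_gripper(0.0)
    print("grip",robot.current_gripper_width()*93,robot.current_finger_force(),robot.current_t())
    robot.move_linear([*xy,g+180],speed=150)
def carry(xy,yaw,g):
    robot.move_ptp([*xy,g+180],down(np.radians(yaw)))
    print("held",robot.current_gripper_width()*93,robot.current_t(),np.round(robot.current_tcp_pos(),1))
def place(xy,g):
    robot.move_linear([*xy,g+40],speed=150); robot.sleep(.2)
    s=robot.move_linear([*xy,g+17],speed=25,f_stop=4); z=robot.current_tcp_pos()[2]-g
    print("touch",s,"foot z",z)
    return z
def release(xy,g):
    robot.move_gripper(1.0); robot.sleep(.2)
    robot.move_linear([*xy,g+125],speed=150); print("t",robot.current_t())
E
python3 - <<'E'
from plan import *
pick((364.3,-257),60,125)
carry((561.3,410.8),48.8,125)
d=robot.get_image("wrist"); im=d["img"]; cv2.imwrite("pics/w_obl.png",im)
u=np.radians(3.5);A=np.array([np.cos(u),np.sin(u)]);B=np.array([-A[1],A[0]])
f=[[561.3,410.8]+a*52*A+b*28*B for a,b in[(1,1),(1,-1),(-1,-1),(-1,1)]]
cv2.polylines(im,[proj(d,[[*q,28] for q in f],True).round().astype(int)],True,(0,0,255),1)
cv2.imwrite("pics/w_obl_o.png",im)
E
```

```text
grip 29.544571228711597 29.944347739219666 4.35
held 29.717677409352724 8.175 [562.  409.6 305.2]
```

View pics/w_obl_o.png

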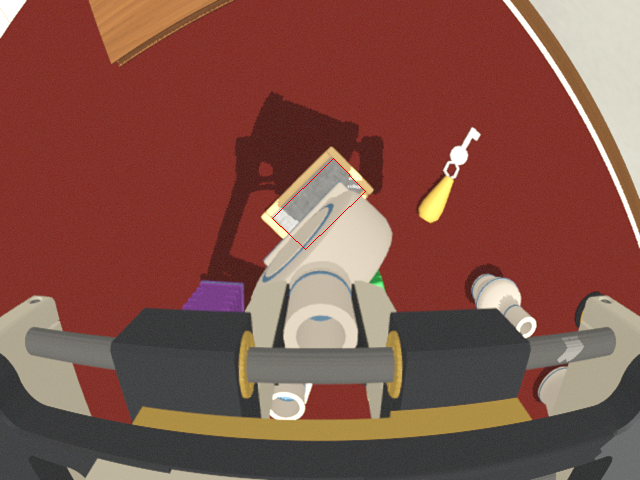

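The overlay sits on the oblong recess, with its visible edge running (275,215) to (333,157), and the flask is held parallel to it. Placing it.

```bash
python3 - <<'E'
from plan import *
xy=(561.3,410.8)
z=place(xy,125); print(robot.current_contact_force())
if 15<z<24: release(xy,125)
d=robot.get_image("wrist"); cv2.imwrite("pics/w1.png",d["img"])
if 15<z<24:
    robot.move_ptp([395.9,275,300],down(np.radians(60)))
    d=robot.get_image("wrist"); im=d["img"]; cv2.imwrite("pics/w_sq.png",im)
    u=np.radians(35)
    for h in (0,98):
        c=[[395.9+30*2**.5*np.cos(u+k*np.pi/2+np.pi/4),275+30*2**.5*np.sin(u+k*np.pi/2+np.pi/4),h] for k in range(4)]
        cv2.polylines(im,[proj(d,c,True).round().astype(int)],True,(0,0,255),1)
    cv2.drawMarker(im,tuple(int(v) for v in proj(d,(395.9,275,142),True)[0].round()),(0,0,255),0,8)
    cv2.imwrite("pics/w_sq_o.png",im)
E
```

```text
touch True foot z 19.622177557980507
[0.04813576 0.80449085 5.03161894]
t 12.4333
```

View pics/w_sq_o.png

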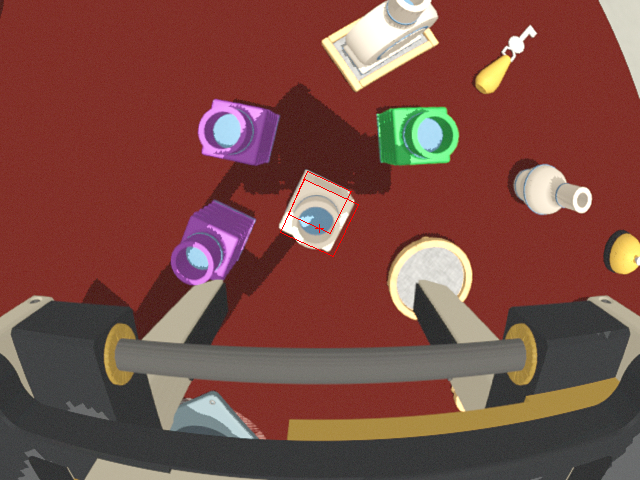

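The flask stands in its stand, upper right. The square vase's overlay at about (317,215) looks slightly offset, so I'll zoom in.

```bash
python3 - <<'E'
import cv2,numpy as np
a,b=cv2.imread("pics/w_sq.png"),cv2.imread("pics/w_sq_o.png")
f=lambda i:cv2.resize(i[160:260,265:365],(400,400),interpolation=cv2.INTER_CUBIC)
cv2.imwrite("pics/z.png",np.hstack([f(a),f(b)]))
E
```

```text
(no output)
```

View pics/z.png

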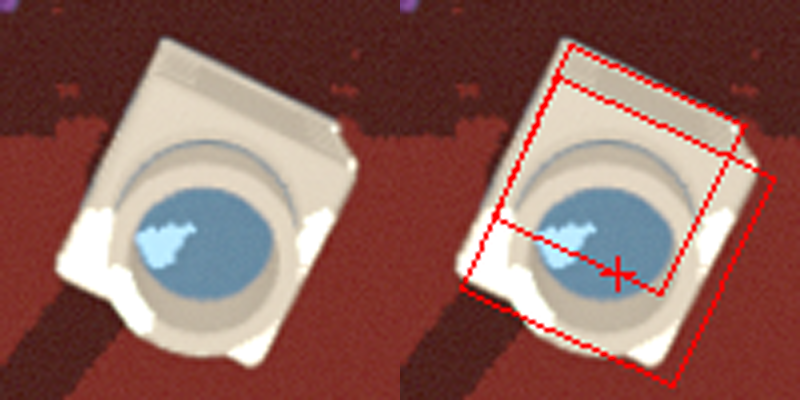

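```bash
python3 - <<'E'
from plan import *
d=robot.get_image("wrist")
m=proj(d,(395.9,275,142),True)[0]; xy=ray(d,m+[-3.2,-3.2],142,True)[0]
b=proj(d,(395.9,275,0),True)[0]; print(xy,ray(d,b+[-1.7,-1.7],0,True)[0])
xy=(xy+[395.9,275]*np.array(2))/3 if False else xy
pick(xy,60,107)
s=(551.4,-402.6)
carry(s,87,107); robot.sleep(.2)
d=robot.get_image("wrist"); im=d["img"]; cv2.imwrite("pics/w_sqs.png",im)
u=np.radians(62.1)
c=[[s[0]+38*2**.5*np.cos(u+k*np.pi/2+np.pi/4),s[1]+38*2**.5*np.sin(u+k*np.pi/2+np.pi/4),28] for k in range(4)]
cv2.polylines(im,[proj(d,c,True).round().astype(int)],True,(0,0,255),1)
cv2.imwrite("pics/w_sqs_o.png",im)
E
```

```text
[394.89509726 278.96925395] [395.12944971 277.96958636]
grip 43.6866656429038 29.990508556365967 16.0583
held 43.45940949543235 19.8917 [ 552.  -401.5  287.3]
```

View pics/w_sqs_o.png

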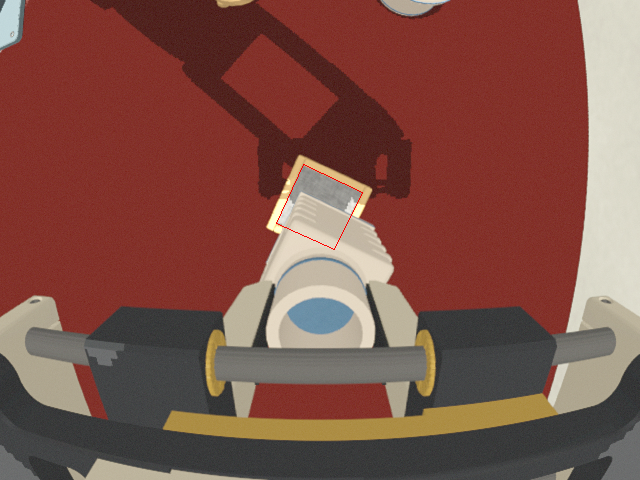

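The recess outline matches the square stand at (320,205), and the vase edges run parallel to it. I'll place it, then move above the baluster.

```bash
python3 - <<'E'
from plan import *
xy=(551.4,-402.6)
z=place(xy,107)
if 15<z<24:
    release(xy,107)
    robot.move_ptp([675.6,-126,280],down(np.radians(90)))
    robot.sleep(.2)
    d=robot.get_image("wrist"); im=d["img"]; cv2.imwrite("pics/w_bal.png",im)
    th=np.linspace(0,2*np.pi,60)
    for (x,y,h,r) in [(675.6,-126,152,24),(467.2,-108.2,28,30),(675.6,-126,75,52)]:
        c=np.stack([x+r*np.cos(th),y+r*np.sin(th),0*th+h],1)
        cv2.polylines(im,[proj(d,c,True).round().astype(int)],True,(0,0,255),1)
    cv2.imwrite("pics/w_bal_o.png",im)
E
```

```text
touch True foot z 19.84334709253264
t 24.1667
```

View pics/w_bal_o.png

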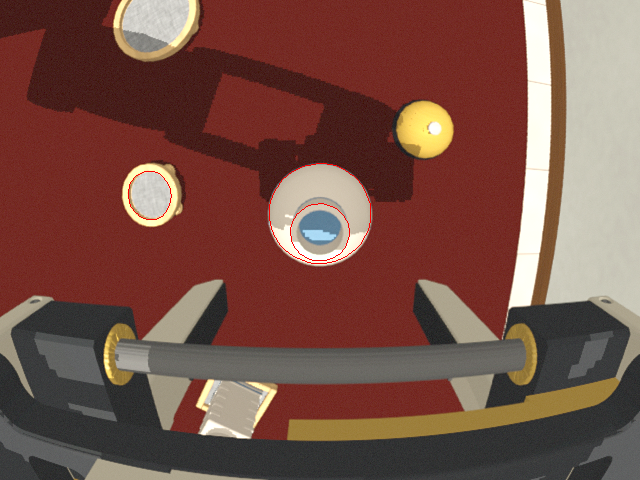

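The fit is good: the baluster mouth and belly overlays around (320,215) coincide, and the square vase is seated at (238,405). Next the baluster, then a look at the bud.

```bash
python3 - <<'E'
from plan import *
g=117; xy=(474.6,114.8)
pick((675.6,-126),90,g); carry(xy,90,g); z=place(xy,g)
if 15<z<24:
    release(xy,g)
    b=(662.5,155.8)
    robot.move_ptp([*b,270],down(np.radians(90))); robot.sleep(.2)
    d=robot.get_image("wrist"); im=d["img"]
    th=np.linspace(0,2*np.pi,60)
    for (x,y,h,r) in [(*b,128,14),(*b,46,32),(*xy,172,24),(*xy,28,48)]:
        c=np.stack([x+r*np.cos(th),y+r*np.sin(th),0*th+h],1)
        cv2.polylines(im,[proj(d,c,True).round().astype(int)],True,(0,0,255),1)
    cv2.imwrite("pics/w_bud_o.png",im)
E
```

```text
grip 47.64351649785135 29.988012313842773 27.8833
held 47.42313618051411 30.425 [475.7 114.1 297.2]
touch True foot z 19.71414193460265
t 34.4
```

View pics/w_bud_o.png

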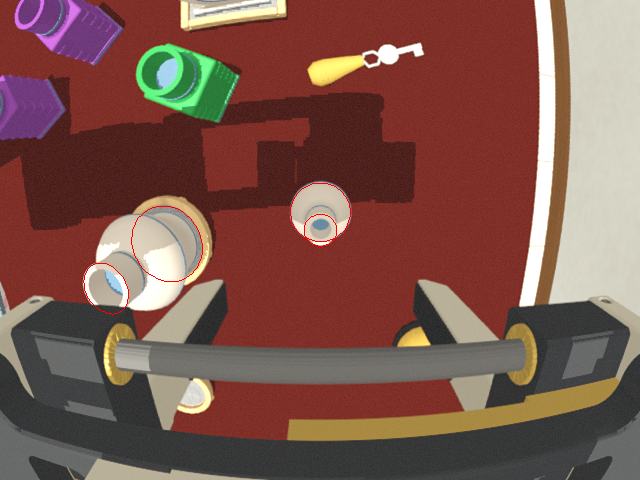

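The baluster is seated at (165,240) and the bud fits its overlay at (320,215).

```bash
python3 - <<'E'
from plan import *
g=93; xy=(467.2,-108.2)
pick((662.5,155.8),90,g); carry(xy,90,g); z=place(xy,g)
if 15<z<24:
    release(xy,g)
    robot.move_j([-1.47,0.259,1.535,0,1.348,-0.203]); robot.sleep(.3)
    d=robot.get_image("scene"); cv2.imwrite("pics/end.png",d["img"])
E
```

```text
grip 27.188717818970996 29.991148710250854 38.1083
held 27.35516974191751 40.7 [ 468.  -107.8  273.2]
touch True foot z 19.706371532273593
t 44.925
```

View pics/end.png

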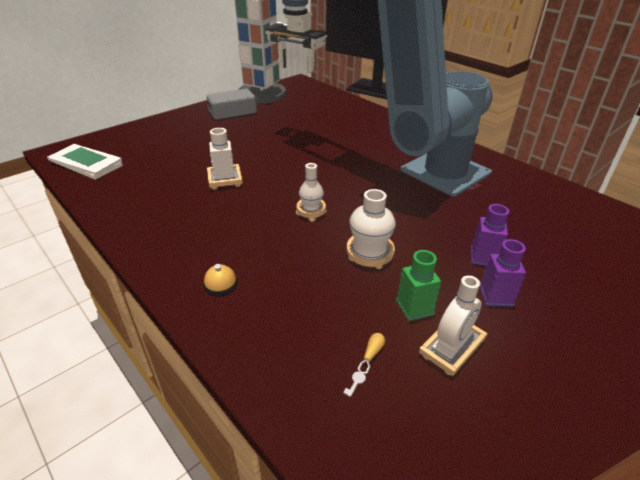

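All four vases stand upright in their own stands, and the bell (220,280) and key (365,365) have not moved. Handing in.

```bash
python3 -c "
from bench import robot
print(robot.hand_in())"
```

```text
the job is handed in; nothing more can be done
None
```

I put all four vases upright in their matching stands, left the bell and key where they were, and handed the job in at about 47 s; the hand-in gave no verdict.

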